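# Find the heavy side of the rotors on the roller stand

### The job

Put the check arbors lying on the roller stand back in the narrow compartment of the grey tray, set the stand's lever in the RUN notch, and lay every shafted hexagonal rotor from the tray across the rollers, one to a bay, so that each turns freely and settles with its heavy side (the dark plug) down. When all of them have come to rest that way, swing the lever to the HOLD notch so that the pads lift the rotors, heavy side still down, and leave them there. The other parts stay in the tray and the glassware where it stands.

Things in the scene. Friction and masses are not known exactly. Their poses are not given: they have to be found in the camera images.
- stand: Roller stand, fixed; origin at bench level under the middle bay, x along the shafts laid in it, three bays in a row at y = -80, 0, +80 mm. Base 12 mm thick. Two toothed plates along y (56 to 62 mm either side of the middle line, teeth 102 mm high) have a 22 mm wide open slot at each bay through which the shaft ends pass. Under each bay a rubber lifting pad 44 x 50 mm, moved by the lever.
- bay0 (a point): Where a shaft's middle rests in the bay next to the lever (stand y -80 mm), 80 mm above the bench. A bay has two free rollers side by side, 12 mm radius, axes along stand x, 25 mm apart; their discs sit 40 mm either side of the middle. A 10 mm shaft lies in the groove between them, 5 mm below the roller tops.
- bay1 (a point): The same for the middle bay. A rotor (centre of mass about 9 mm off its axis) left free on the rollers, pads down, swings and comes to rest heavy side down, within about 0.1 rad, in about 3 s; on a raised pad it cannot turn.
- bay2 (a point): The same for the bay farthest from the lever (stand y +80 mm).
- lever (a joint): Lift lever, rad, 0 to 1.4, growing as the handle swings to stand +x; upright at 0.7. White-marked notches: RUN at 0.2 (leans to stand -x, pads clear below the rotors), HOLD at 1.2 (leans to stand +x, pads 25 mm under the shaft line of the bays: a rotor with a flat down is lifted 5 mm). Friction holds it anywhere (4 N at the handle, no click). Starts at 0.95 to 1.35.
- lever_grip (a point): Middle of the lever's black round handle (18 mm diameter, about 50 mm long), 95 mm from the pivot; the handle's top is 24 mm farther.
- lever_pivot (a point): The lever's pivot, 45 mm above the bench at stand x 0, y -190 mm; it turns about the stand's y axis.
- tray: Grey tray, fixed, 260 x 370 mm, floor 5 mm, walls 33 mm high over the bench and 5 mm thick; origin at bench level under its centre. A wall along x at y = -80 mm divides it: a narrow compartment (the -y end, 100 mm wide) for arbors, a wide one with the rotors and other parts.
- arbor_slot (a point): Centre of the floor of the tray's narrow compartment (100 mm in y, 250 mm in x), 5 mm above the bench.
- rotor1: White plastic hexagonal rotor, 60 mm across flats, 50 mm long, 0.23 kg, on a round 10 mm shaft 132 mm long over all. Origin mid-shaft, x along the shaft; -z points to the heavy side, a flat with a dark 20 mm steel plug behind it, seen in both end faces. Starts on another flat, axis 30 mm over the tray floor. Take it from above by its end faces, fingertips above the shaft. May be absent (None).
- rotor2: White plastic hexagonal rotor, 60 mm across flats, 50 mm long, 0.23 kg, on a round 10 mm shaft 132 mm long over all. Origin mid-shaft, x along the shaft; -z points to the heavy side, a flat with a dark 20 mm steel plug behind it, seen in both end faces. Starts on another flat, axis 30 mm over the tray floor. Take it from above by its end faces, fingertips above the shaft. May be absent (None).
- rotor3: White plastic hexagonal rotor, 60 mm across flats, 50 mm long, 0.23 kg, on a round 10 mm shaft 132 mm long over all. Origin mid-shaft, x along the shaft; -z points to the heavy side, a flat with a dark 20 mm steel plug behind it, seen in both end faces. Starts on another flat, axis 30 mm over the tray floor. Take it from above by its end faces, fingertips above the shaft. May be absent (None).
- arbor1: Check arbor: steel, 132 mm long, 10 mm round ends, square 14 x 14 mm middle 34 mm long; 0.1 kg. Origin at its centre, x along it. Starts with its ends on the rollers of a bay, the square turned any way. May be absent (None).
- arbor2: Check arbor: steel, 132 mm long, 10 mm round ends, square 14 x 14 mm middle 34 mm long; 0.1 kg. Origin at its centre, x along it. Starts with its ends on the rollers of a bay, the square turned any way. May be absent (None).
- arbor3: Check arbor: steel, 132 mm long, 10 mm round ends, square 14 x 14 mm middle 34 mm long; 0.1 kg. Origin at its centre, x along it. Starts with its ends on the rollers of a bay, the square turned any way. May be absent (None).
- hex_spacer: Plain white plastic hexagonal spacer, no shaft, 36 mm across flats, 26 mm long, origin at its centre. Stays in the tray.
- bearing: Steel bearing ring, 34 mm across, 11 mm high, origin under its centre. Stays in the tray.
- bolt: Dark bolt standing on its head, 15 mm head, 32 mm high, origin under the head. Stays in the tray.
- clamp_block: Aluminium block 25 x 35 x 16 mm, origin under its centre. Stays in the tray.
- flask1: Clear conical flask, 84 mm foot, 151 mm high, behind the work; origin under its centre. A bystander, to be left alone.
- flask2: Amber conical flask of the same shape; origin under its centre. A bystander, to be left alone.
- beaker: Small beaker, 60 mm across, 70 mm high; origin under its centre. A bystander, to be left alone.
- dish: Shallow clear dish, 100 mm across; origin under its centre. A bystander, to be left alone.
- vial: White vial, 28 mm across, 60 mm high; origin under its centre. A bystander, to be left alone.
There are look-alikes about, which are no part of the job. Leave any purple look-alike of the rotor3 alone.

How it is judged:
By the outcome, as a careful person would: the job done as asked, in the order asked, and still so for the second after the job is handed in, with the robot touching nothing.
Of rotor1, rotor2, rotor3 only 2 to 3 are there at a start; the rules pass over those that are not, and their reading is None.
Of arbor1, arbor2, arbor3 only 1 to 2 are there at a start; the rules pass over those that are not, and their reading is None.
At some moment in a run one of rotor1, rotor2, rotor3 may be knocked a few centimetres aside while the robot is not near it.
Once in a run the grip may slacken for a moment while it holds something.
It also fails if it takes over 210 s, if anything falls off the work surface, if the arm or the gripper's body presses on something with over 40 N, if the wrist force passes 120 N, or if a joint passes its speed limit or range.

### The arm

A 6-joint arm with a two-finger parallel gripper is mounted at the origin on the work surface. World frame = base frame: x ahead of the robot, y to its left, z up, the work surface at z = 0. Lengths are in m, angles in rad, forces in N, time in s.
With the tool pointing down it reaches from about 0.275 to 0.875 m from the base axis. Payload 12.5 kg.
Tool frame: the origin (TCP) lies on the centre line of the jaws, within the pads' length; the fingertips stand r.finger_overhang ahead of it and the grasp point (between the pads) lies 3 mm ahead of it (r.finger_overhang is the distance from the TCP to the fingertips, in m); z points along the fingers, y is the line along which they close (so a half turn about z gives the same grasp; the last joint's range is limited). The gripper opens to 85 mm and grips with 20 to 120 N. Pads are 22 mm wide; open, the fingers measure 114 mm over their backs; the gripper's body (76 mm by 85 mm) begins 54 mm behind the grasp point. The pads swing forward as they close: fully open they stand 13 mm farther back than shut.
Start: joints at [-1.286, 0.351, 1.652, -0, 1.139, -0.085], TCP at [0.199, -0.513, 0.253] pointing down, gripper open.
Joint ranges: [-2.75, 2.75], [-0.79, 2.1], [0.01, 2.65], [-1.57, 4.71], [0.07, 3.14], [-2.87, 2.87]. Speed limits (rad/s): [2.22, 2.22, 2.79, 3.14, 3.14, 3.14].

### API

Orientations are given as a unit quaternion [x, y, z, w].
In Python, from cell import r, optics gives the robot as it stands. The module is installed in compiled form; this text tells all that it offers. Calls block until the motion is done:
- r.move_to(position, orientation): joint-space move of the TCP to a pose.
- r.move_linear(position, rot=None, vel=0.15): straight line of the TCP; rot=None keeps the orientation; vel is the mean speed in m/s.
- r.set_joints(angles): joint-space move.
- r.set_gripper(opening, squeeze=None): opening from 0.0 (shut) to 1.0 (fully open); squeeze is the grip in N (None keeps the last); returns when the fingers have stopped.
- r.sleep(seconds).
- r.inverse_kinematics(position, orientation): joint angles nearest the present ones, or None.
- optics.get_image(name): name is "scene" or "top" or "wrist"; returns a dict with "pixels" (480x640x3 uint8, red, green, blue), "depth" (480x640 float32, m along the optical axis (not along the pixel's ray), 0 where there is no reading), "fx", "fy", "cx", "cy" (pixels), "camera_from_world" (4x4, takes a point from world to camera coordinates); the wrist camera has in their place "mount" (4x4, takes a point from camera to tool coordinates, whose origin is the TCP and whose axes are the flange's). Camera axes: x right, y down, z forward; pixel columns grow to the right and rows downward; lengths in m; the calibration is good to about 2 mm. The wrist camera is an equidistant fisheye: a pixel r from the principal point sees the ray r / f radians off the axis. A picture is of the moment at which its call begins: read the wrist's pose just before it.
A pose or a line that the arm cannot do raises r.PlanningError and nothing moves.
- r.hand_in(): hands the job in; it is judged then, once.
Readings, each from a call of its own:
- r.current_t(): time.
- r.current_q(): joint angles.
- r.current_qvel(): joint speeds.
- r.current_effort(): joint torques, N m.
- r.current_tool_pos(): TCP position.
- r.current_ee_rot(): TCP orientation.
- r.current_contact_force(): force on the tool from outside, world axes, zero at the start.
- r.current_torque(): the same for the moment, N m.
- r.current_opening(): opening from 0.0 (shut) to 1.0 (fully open).
- r.current_finger_force(): force on a finger pad.
Only numpy, scipy, OpenCV 4.12 (cv2) and the standard library are available. Lean on these libraries where they do the work, as an engineer would, in place of code of your own. Each camera call takes 0.05 s, during which the arm holds its last target. There are 200 camera calls.

## Working session

There is one attempt and no reset: what is moved stays moved. The work goes in short steps, each a Python script; the robot and the scene stay as the last script left them, time stands still between calls to the robot, and variables do not carry over. Pictures are saved under pics/ and viewed, at most 14 in all, crops included, and the job is handed in when it is done.

```bash
mkdir -p pics; cat > h.py <<'E'
from cell import r, optics
import numpy as np, cv2
def shot(n,f):
    p=(r.current_tool_pos(),r.current_ee_rot()); im=optics.get_image(n)
    np.savez(f'pics/{f}.npz',tp=p[0],tr=p[1],**im); cv2.imwrite(f'pics/{f}.png',im['pixels'][:,:,::-1]); return im
def cloud(im):
    d=im['depth']; v,u=np.mgrid[:480,:640]
    P=np.stack([(u-im['cx'])/im['fx']*d,(v-im['cy'])/im['fy']*d,d,np.ones_like(d)],-1)
    W=P@np.linalg.inv(im['camera_from_world']).T; W=W[...,:3]; W[d==0]=np.nan; return W
def ray(im,u,v,z):
    T=np.linalg.inv(im['camera_from_world']); d=T[:3,:3]@[(u-im['cx'])/im['fx'],(v-im['cy'])/im['fy'],1]; o=T[:3,3]
    return o+d*(z-o[2])/d[2]
E
python3 - <<'E'
from h import *
for n in('top','scene'):
    im=shot(n,n+'0'); print(n,np.linalg.inv(im['camera_from_world']).round(3).tolist(),im['fx'],(im['depth']>0).mean())
print(r.finger_overhang,r.current_t(),r.current_opening(),r.current_ee_rot())
E
```

```text
top [[0.007, -0.983, 0.183, 0.285], [-1.0, -0.009, -0.015, 0.024], [0.017, -0.182, -0.983, 1.432], [0.0, 0.0, 0.0, 1.0]] 564.8139530281082 0.9959700520833333
scene [[-0.214, 0.841, -0.498, 1.092], [0.977, 0.189, -0.101, 0.138], [0.009, -0.508, -0.862, 1.078], [0.0, 0.0, 0.0, 1.0]] 436.21637645272455 0.9960416666666667
0.022 0.1 0.9984667071946519 [ 9.82950859e-01  1.83867722e-01 -6.37350268e-05 -5.15947813e-04]
```

View pics/top0.png

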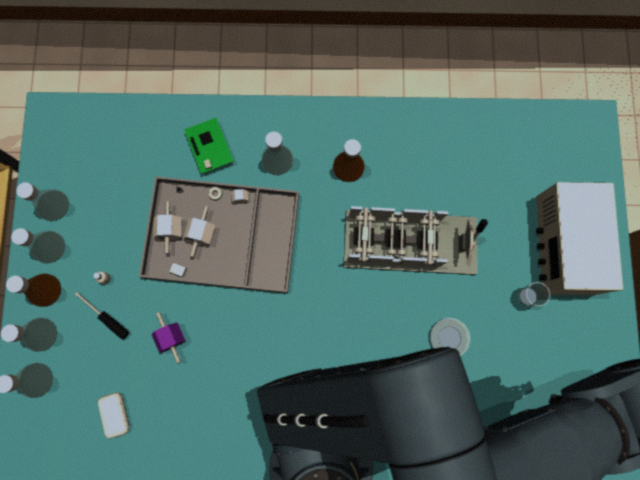

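View pics/scene0.png

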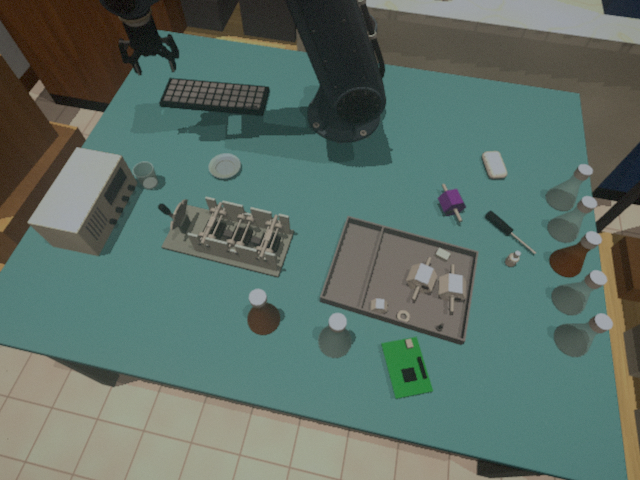

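Two white rotors sit in the tray at top-view pixels (168,227) and (200,232). The purple look-alike at (168,338) is off the tray, so I'll leave it alone. The stand is at about (410,240), with its lever at (482,226) leaning to +x. Next I'll enlarge the stand and the rotors.

```bash
python3 - <<'E'
from h import *
a=cv2.imread('pics/top0.png');b=cv2.imread('pics/scene0.png')
c=[cv2.resize(x,(400,300),interpolation=cv2.INTER_CUBIC) for x in (a[185:290,345:485],a[180:285,140:280],b[185:290,155:295],b[230:335,350:490])]
cv2.imwrite('pics/c1.png',np.vstack([np.hstack(c[:2]),np.hstack(c[2:])]))
im=dict(np.load('pics/top0.npz')); W=cloud(im)
print('table z',np.nanmedian(W[300:330,300:400,2]))
hsv=cv2.cvtColor(im['pixels'],cv2.COLOR_RGB2HSV)
# non-teal mask on table: tray & stand base
ok=~((hsv[...,0]>70)&(hsv[...,0]<100)&(hsv[...,1]>80))
ok=cv2.morphologyEx(ok.astype(np.uint8),cv2.MORPH_OPEN,np.ones((3,3)))
n,L,S,C=cv2.connectedComponentsWithStats(ok)
for i in range(1,n):
    if S[i,4]>2500 and S[i,4]<40000:
        m=(L==i); P=W[m]; print(i,S[i]); 
        for lo,hi in((.004,.02),(.025,.04),(.09,.11)):
            q=P[(P[:,2]>lo)&(P[:,2]<hi)][:,:2].astype(np.float32)
            if len(q)>20: print(lo,len(q),cv2.minAreaRect(q))
E
```

```text
table z 0.0006185089949171108
5 [  139   176   160   117 15303]
0.004 8089 ((0.5685316324234009, 0.2629626393318176), (0.3810848593711853, 0.2693501114845276), 84.49923706054688)
0.025 1861 ((0.5646545886993408, 0.25993403792381287), (0.3724462389945984, 0.26194706559181213), 84.50804138183594)
6 [ 519  181  105  125 9303]
0.004 331 ((0.5534371137619019, -0.6335581541061401), (0.2724470794200897, 0.3269859850406647), 89.86024475097656)
0.025 386 ((0.5214682817459106, -0.5372616648674011), (0.2756720185279846, 0.15701745450496674), 20.177295684814453)
0.09 379 ((0.5228675603866577, -0.5754364132881165), (0.28921082615852356, 0.11761768162250519), 26.210241317749023)
7 [ 343  206  143   69 8207]
0.004 3774 ((0.5568081140518188, -0.22827623784542084), (0.34415334463119507, 0.16423644125461578), 87.13320922851562)
0.025 230 ((0.5485079884529114, -0.21048177778720856), (0.2932687997817993, 0.12114860862493515), 87.25126647949219)
0.09 680 ((0.5510104298591614, -0.2182977795600891), (0.30973729491233826, 0.1260949969291687), 87.36993408203125)
12 [  259   318   381   162 36736]
0.004 1275 ((0.11987864226102829, -0.15106216073036194), (0.18960583209991455, 0.6004231572151184), 37.82040786743164)
0.09 26 ((0.018916407600045204, -0.0006677061319351196), (0.18163427710533142, 0.042152974754571915), 89.90882873535156)
```

View pics/c1.png

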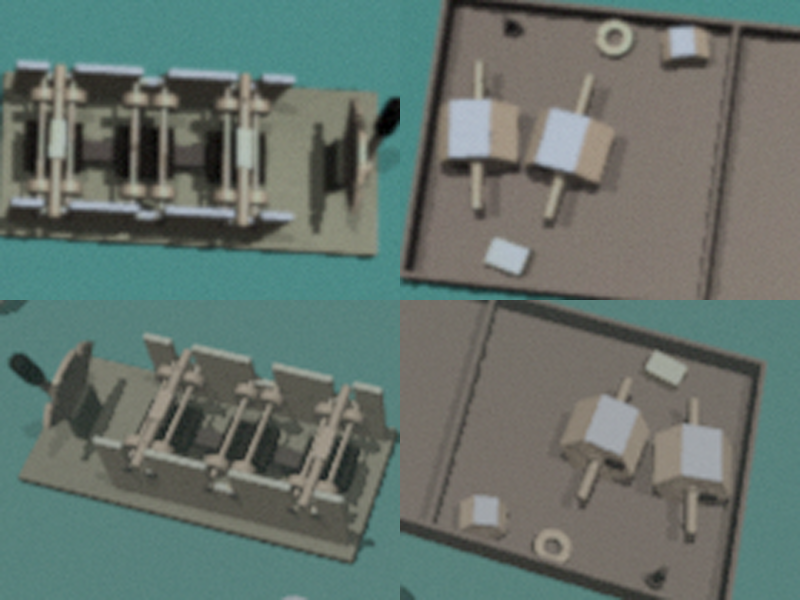

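Two arbors are present, in bay0 and bay2 (crop columns 245 and 58 of the upper-left panel), and bay1 is empty. The two white shafted hexagons in the tray are the rotors. The small hexagon at upper-left panel (685,45) has no shaft, so it is the spacer. I'll measure the arbors, rotors and lever from depth, then go close.

```bash
cat >> h.py <<'E'
from scipy.spatial.transform import Rotation as R
TC=np.array([.5647,.2599]); TY=np.deg2rad(-5.5)
def rot2(a): return np.array([[np.cos(a),-np.sin(a)],[np.sin(a),np.cos(a)]])
def blobs(W,m,minn=15):
    n,L,S,C=cv2.connectedComponentsWithStats(m.astype(np.uint8),connectivity=8)
    return [W[L==i] for i in range(1,n) if S[i,4]>=minn]
def rotors(im):
    "tray rotors from top view: top flat faces (z~65 mm) -> centre and shaft angle"
    W=cloud(im); t=(W[...,:2]-TC)@rot2(TY)
    inside=(abs(t[...,0])<.125)&(abs(t[...,1])<.18)
    out=[]
    for P in blobs(W,inside&(W[...,2]>.058)&(W[...,2]<.075),60):
        c=P.mean(0); m=inside&(np.hypot(W[...,0]-c[0],W[...,1]-c[1])<.075)&(W[...,2]>.030)&(W[...,2]<.046)
        out.append((cv2.minAreaRect(P[:,:2].astype(np.float32)),P[:,2].mean(),len(P)))
    return out
E
python3 - <<'E'
from h import *
im=dict(np.load('pics/top0.npz')); W=cloud(im)
for o in rotors(im): print(o)
SA=np.deg2rad(-2.7); s=(W[...,:2]-[.551,-.21])@rot2(SA)
print('arbors')
for P in blobs(W,(abs(s[...,0])<.045)&(abs(s[...,1])<.16)&(W[...,2]>.0835)&(W[...,2]<.097)): 
    x,y=P[:,0],P[:,1]; k=np.polyfit(x,y,1); print(len(P),P.mean(0),np.rad2deg(np.arctan(k[0])),cv2.minAreaRect(P[:,:2].astype(np.float32)))
for lo,hi in((.1,.11),):
  for P in blobs(W,(abs(s[...,0])<.08)&(abs(s[...,1])<.16)&(W[...,2]>.097)&(W[...,2]<.11),8):
    print('teeth',len(P),P.mean(0).round(4),cv2.minAreaRect(P[:,:2].astype(np.float32)))
m=(W[...,1]<-.34)&(W[...,1]>-.48)&(W[...,0]>.45)&(W[...,0]<.7)&(W[...,2]>.03)
for P in blobs(W,m): print('lever',len(P),P.min(0),P.max(0),P.mean(0))
for z in np.arange(.03,.16,.01):
    q=W[m&(W[...,2]>z)&(W[...,2]<z+.01)]
    if len(q): print(round(z,2),len(q),q[:,:2].min(0).round(3),q[:,:2].max(0).round(3))
E
```

```text
(((0.5770683884620667, 0.38989344239234924), (0.05170448496937752, 0.04516192898154259), 3.714327573776245), np.float64(0.06478810198605163), 352)
(((0.5671044588088989, 0.3092765212059021), (0.047540292143821716, 0.051186248660087585), 76.85626220703125), np.float64(0.0645097368981385), 362)
arbors
119 [ 0.56064227 -0.10163368  0.08716994] -1.8747389463229713 ((0.5639926195144653, -0.10114778578281403), (0.013242507353425026, 0.07375212758779526), 89.7425308227539)
21 [ 0.5824206  -0.2620764   0.08668216] -6.396864708438572 ((0.5820828676223755, -0.2614475190639496), (0.006766483187675476, 0.022647026926279068), 84.13793182373047)
80 [ 0.54012965 -0.35384723  0.09064801] -1.996429692486838 ((0.5438843965530396, -0.35513144731521606), (0.007845327258110046, 0.08937657624483109), 87.83604431152344)
102 [ 0.54233465 -0.26090344  0.08775733] -5.022112240839008 ((0.5368574857711792, -0.26034754514694214), (0.01497032679617405, 0.06230241805315018), 83.46500396728516)
teeth 32 [ 0.616  -0.0796  0.1018] ((0.6161143183708191, -0.07988479733467102), (0.025003371760249138, 0.00710005499422550
[... 1115 characters left out ...]
2575676701962948, 0.006735468283295631), 87.81796264648438)
lever 495 [ 0.49484393 -0.38190455  0.03302627] [ 0.59454592 -0.34546897  0.16441607] [ 0.54845936 -0.35825175  0.09451425]
0.03 16 [ 0.523 -0.356] [ 0.562 -0.346]
0.04 21 [ 0.524 -0.352] [ 0.565 -0.345]
0.05 54 [ 0.524 -0.378] [ 0.565 -0.346]
0.06 31 [ 0.519 -0.376] [ 0.58  -0.346]
0.07 43 [ 0.507 -0.376] [ 0.59  -0.351]
0.08 69 [ 0.495 -0.37 ] [ 0.595 -0.35 ]
0.09 71 [ 0.499 -0.373] [ 0.59 -0.35]
0.1 73 [ 0.512 -0.373] [ 0.578 -0.351]
0.11 12 [ 0.525 -0.371] [ 0.561 -0.351]
0.12 17 [ 0.553 -0.378] [ 0.566 -0.363]
0.13 21 [ 0.557 -0.378] [ 0.571 -0.363]
0.14 13 [ 0.56  -0.378] [ 0.577 -0.363]
0.15 40 [ 0.56  -0.382] [ 0.578 -0.363]
```

```bash
cat >> h.py <<'E'
SO=np.array([.5522,-.1815]); SY=np.deg2rad(-2.65)
def st(x,y): return SO+rot2(SY)@[x,y]
def tr(x,y): return TC+rot2(TY)@[x,y]
def down(th,tilt=0):
    """tool down, tool y along world angle th (mod pi, choose nearest present); tilt about tool y"""
    c=[R.from_quat([np.cos(a),np.sin(a),0,0])*R.from_euler('y',tilt if k==0 else -tilt) for k,a in enumerate(((th+np.pi/2)/2,(th-np.pi/2)/2))]
    return c
def quat(th,p,tilt=0):
    best=None
    for q in down(th,tilt):
        j=r.inverse_kinematics(list(p),q.as_quat().tolist())
        if j is not None:
            cost=abs(j[5])
            if best is None or cost<best[0]: best=(cost,q.as_quat().tolist())
    return best[1]
E
python3 - <<'E'
from h import *
im=dict(np.load('pics/top0.npz'))
for u,v in((365.3,233.3),(430.7,236.8)): 
    p=ray(im,u,v,.087); print(p,(p[:2]-SO)@rot2(SY))
p=[*st(0,0),.33]; q=quat(SY+np.pi/2,p); print(q,r.inverse_kinematics(p,q))
r.move_to(p,q); shot('wrist','w0'); print(r.current_tool_pos(),r.current_q(),r.current_t(),r.current_contact_force())
r.set_gripper(0.5,60); print(r.finger_overhang,r.current_opening()); 
shot('wrist','w0b')
print(optics.get_image('wrist')['mount'])
E
```

```text
[ 0.55556035 -0.10336516  0.087     ] [-0.00025578  0.07820665]
[ 0.54844985 -0.26274986  0.087     ] [ 1.04273121e-05 -8.13363605e-02]
[0.9997326149378385, -0.023123551404394656, 0.0, 0.0] [-3.97645206e-01  3.43628655e-01  1.46960380e+00 -4.44089210e-16
  1.32836020e+00  1.21940235e+00]
[ 0.55187745 -0.18225203  0.32981605] [-3.99012993e-01  3.43763137e-01  1.46985920e+00 -1.09492999e-04
  1.32827693e+00  1.21890683e+00] 1.9333 [-0.61262709 -0.08786341 -0.2964683 ]
0.022 0.49881499968856585
[[-1.76005880e-04 -9.51603629e-01 -3.07328003e-01  7.85158107e-02]
 [ 9.99999931e-01 -2.68158943e-04  2.57624282e-04  2.27834791e-04]
 [-3.27568954e-04 -3.07327936e-01  9.51603611e-01 -1.19951005e-01]
 [ 0.00000000e+00  0.00000000e+00  0.00000000e+00  1.00000000e+00]]
```

View pics/w0.png

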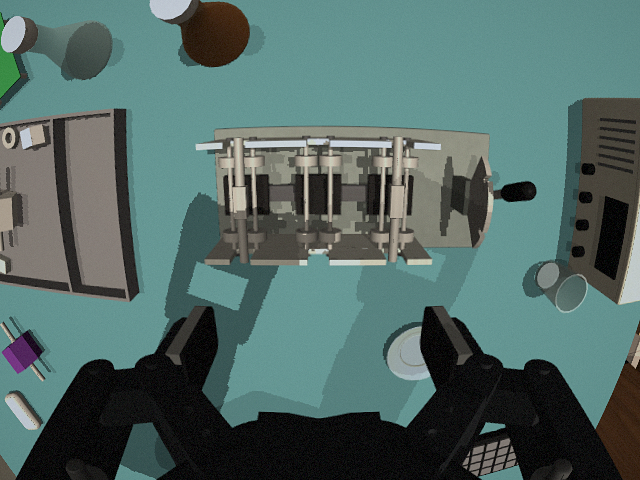

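The wrist view shows both arbors at (238,198) and (397,200), the lever handle at (517,191), and bay1 empty. I'll measure the real tip overhang from the wrist depth, then grasp the bay2 arbor.

```bash
cat >> h.py <<'E'
def wcloud(im):
    v,u=np.mgrid[:480,:640]; x=u-im['cx'];y=v-im['cy']; rr=np.hypot(x,y)+1e-9; th=rr/im['fx']
    d=im['depth']; k=np.tan(th)/rr*d
    P=np.stack([x*k,y*k,d],-1)@im['mount'][:3,:3].T+im['mount'][:3,3]; P[(d==0)|(th>1.4)]=np.nan; return P
def wworld(f):
    im=dict(np.load(f'pics/{f}.npz')); return wcloud(im)@R.from_quat(im['tr']).as_matrix().T+im['tp'],im
E
python3 - <<'E'
from h import *
for f in('w0','w0b'):
    im=dict(np.load(f'pics/{f}.npz')); P=wcloud(im); m=(P[...,2]<.1)&(abs(P[...,0])<.02)&(abs(P[...,1])<.06)
    q=P[m]; print(f,len(q),np.percentile(q[:,2],[50,95,99,100]), abs(q[q[:,2]>np.percentile(q[:,2],90)][:,1]).min())
W,im=wworld('w0')
for u,v in((238,198),(397,200),(517,191)): print(W[v,u])
# approach bay2
x,y=st(0,.08); q=quat(SY+np.pi/2,[x,y,.2])
r.move_to([x,y,.2],q); r.set_gripper(.45,60); r.move_linear([x,y,.115],vel=.1)
for z in(.106,.100,.097):
    r.move_linear([x,y,z],vel=.05); print(z,r.current_contact_force())
r.set_gripper(0,60); print(r.current_opening(),r.current_finger_force(),r.current_contact_force(),r.current_t())
E
```

```text
w0 39213 [-0.05988825 -0.006644    0.00403105  0.01038798] 0.041681312361103985
w0b 52051 [-0.05608299 -0.00601077  0.01136053  0.02173887] 0.020698636091884572
[ 0.56094626 -0.10101276  0.08447664]
[ 0.55161313 -0.26196658  0.08630808]
[ 0.57098001 -0.3640024   0.14775353]
0.106 [-0.71560076  0.08801946  0.49408363]
0.1 [ 0.25295216 -0.71984496 -0.56898703]
0.097 [-0.01252937 -0.05325233 -0.15756366]
0.14104085348165316 59.88814294338226 [-0.47064883  0.94161115  2.02091625] 5.6
```

```bash
cat >> h.py <<'E'
def place_arbor(tx,ty):
    x,y=r.current_tool_pos()[:2]; r.move_linear([x,y,.25],vel=.15); o=r.current_opening(),r.current_finger_force(); print('lifted',o)
    if o[0]<.08: return False
    a,b=tr(tx,ty); q=quat(TY+np.pi/2,[a,b,.15]); r.move_to([a,b,.2],q); print(r.current_opening(),r.current_finger_force())
    r.move_linear([a,b,.06],vel=.15)
    for z in(.04,.034,.031):
        r.move_linear([a,b,z],vel=.05); f=r.current_contact_force(); print(z,f)
        if f[2]>6: break
    r.set_gripper(.32); print('rel',r.current_opening(),r.current_contact_force()); r.move_linear([a,b,.2],vel=.15); return True
E
python3 - <<'E'
from h import *
print(place_arbor(.052,-.145)); shot('wrist','w1'); print(r.current_t())
E
```

```text
lifted (0.1494423441840124, 59.60172772407532)
0.14226355418159345 64.05094742774963
0.04 [ 0.10099596 -0.34845033 -0.81214281]
0.034 [ 0.67388202  0.29703352 -0.90673068]
0.031 [ 0.28042392 -0.42070242 -0.65580749]
rel 0.3218587105832849 [-0.35928207  0.24014575 -1.10691231]
True
12.8583
```

View pics/w1.png

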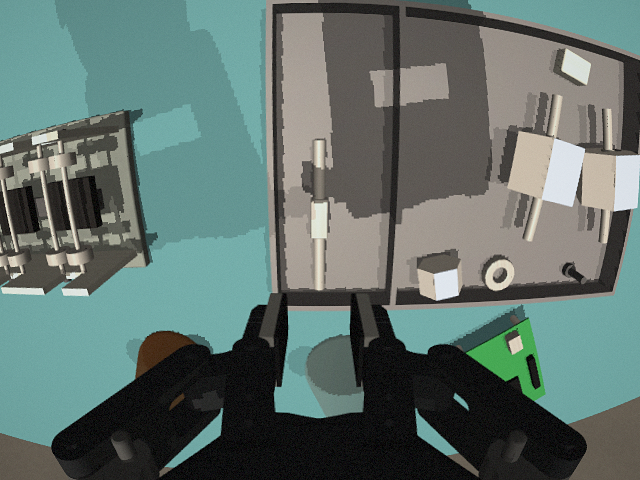

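The first arbor lies in the narrow compartment at (319,215). Next is the bay0 arbor.

```bash
python3 - <<'E'
from h import *
x,y=st(0,-.08); q=quat(SY+np.pi/2,[x,y,.2])
r.move_to([x,y,.25],q); r.set_gripper(.45,60); r.move_linear([x,y,.115],vel=.12)
for z in(.104,.097):
    r.move_linear([x,y,z],vel=.05); print(z,r.current_contact_force())
r.set_gripper(0,60); print(r.current_opening(),r.current_finger_force(),r.current_contact_force(),r.current_t())
print(place_arbor(-.052,-.113)); print(r.current_t())
# look at lever
x,y=st(0,-.19); p=[x,y,.27]; q=quat(SY+np.pi/2,p); r.move_to(p,q); shot('wrist','w2'); shot('top','top2'); print(q,r.current_q(),r.current_t())
E
```

```text
0.104 [-0.15099611 -0.12168213 -0.25307542]
0.097 [-0.40239406 -0.28799916  0.35299489]
0.14043301500223346 59.8700737953186 [-1.08246175  1.18665246  2.6305466 ] 17.5083
lifted (0.14408152958392995, 59.60706353187561)
0.14206888090436717 59.61113154888153
0.04 [-0.87646925 -0.05527245  0.25027622]
0.034 [ 0.04544427  0.45181261 -1.11898314]
0.031 [-0.12906909 -0.69079192 -0.59563428]
rel 0.31320965974757686 [ 0.28660302 -0.25590933 -0.15747461]
True
24.4333
[0.9997326149378385, -0.023123551404394656, 0.0, 0.0] [-6.68954485e-01  5.35911006e-01  1.32660672e+00  7.05138637e-05
  1.27927976e+00  9.46436463e-01] 26.45
```

View pics/w2.png

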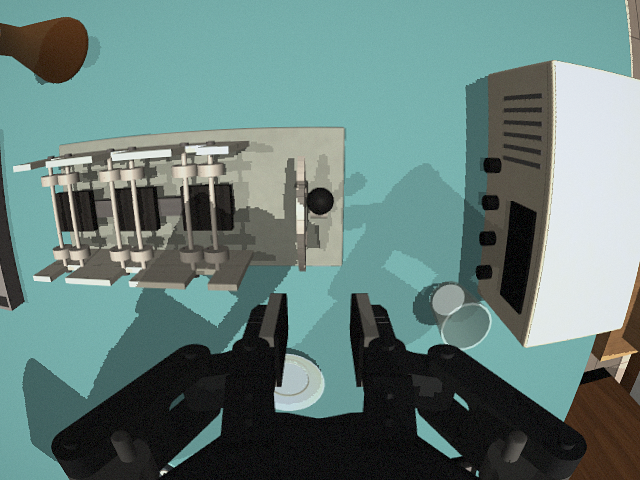

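```bash
cat >> h.py <<'E'
def leverang(W,pix):
    s=(W[...,:2]-SO)@rot2(SY)
    m=(abs(s[...,0])<.11)&(abs(s[...,1]+.19)<.015)&(W[...,2]>.118)&(W[...,2]<.2)&(pix.max(-1)<60)
    X=s[m]; Z=W[m][:,2]; return len(Z),X.mean(0),.7+np.arctan2(X[:,0].mean(),Z.mean()-.045),X.min(0),X.max(0),Z.min(),Z.max()
def lev(theta,d=.101):
    f=theta-.7; x,y=st(d*np.sin(f),LY); p=[x,y,.045+d*np.cos(f)]
    return p,quat(SY+np.pi/2,p,f)
LY=-.19
E
python3 - <<'E'
from h import *
W,im=wworld('w2'); print(leverang(W,im['pixels']))
im=dict(np.load('pics/top2.npz')); print(leverang(cloud(im),im['pixels']))
for t in(.2,.7,1.0,1.2): p,q=lev(t); print(t,p,q,r.inverse_kinematics(p,q))
E
```

```text
(566, array([ 0.02980962, -0.19005313]), np.float64(0.9606262194548234), array([ 0.01422189, -0.1989273 ]), array([ 0.03735749, -0.18128788]), np.float64(0.12921539572297255), np.float64(0.16106156890652745))h.py:61: RuntimeWarning: Mean of empty slice.
  X=s[m]; Z=W[m][:,2]; return len(Z),X.mean(0),.7+np.arctan2(X[:,0].mean(),Z.mean()-.045),X.min(0),X.max(0),Z.min(),Z.max()
  ret = um.true_divide(
  ret = ret.dtype.type(ret / rcount)
Traceback (most recent call last):
  File "h.py", line 61, in leverang
    X=s[m]; Z=W[m][:,2]; return len(Z),X.mean(0),.7+np.arctan2(X[:,0].mean(),Z.mean()-.045),X.min(0),X.max(0),Z.min(),Z.max()
                                                                                            ~~~~~^^^
ValueError: zero-size array to reduction operation minimum which has no identity
```

```bash
cat >> h.py <<'E'
def swing(a,b,settle=.3):
    p,q=lev(a,.19); r.move_to(p,q); r.set_gripper(.42,35)
    p,q=lev(a); r.move_linear(p,q,vel=.1); print('at',r.current_contact_force())
    r.set_gripper(0,35); print(r.current_opening(),r.current_contact_force())
    n=max(2,int(abs(b-a)/.12)); m=0
    for t in np.linspace(a,b,n+1)[1:]:
        p,q=lev(t); r.move_linear(p,q,vel=.08); m=max(m,np.linalg.norm(r.current_contact_force()))
    r.sleep(settle); print('maxF',m,r.current_contact_force(),np.subtract(r.current_tool_pos(),p))
    r.set_gripper(.42); p,q=lev(b,.19); r.move_linear(p,q,vel=.15)
def lookL(f):
    x,y=st(0,-.19); p=[x,y,.27]; q=quat(SY+np.pi/2,p); r.move_to(p,q); shot('wrist',f); W,im=wworld(f); print(leverang(W,im['pixels'])[:3],r.current_t())
E
python3 - <<'E'
from h import *
for t in(.2,.7,.965,1.2):
  for d in(.101,.19): p,q=lev(t,d); print(t,np.round(r.inverse_kinematics(p,q),2))
swing(.965,.2); lookL('w3')
E
```

```text
0.2 [-0.85  0.51  1.83  0.72  0.55  0.18]
0.2 [-0.92  0.34  1.86  0.61  0.69  0.27]
0.7 [-0.67  0.66  1.44 -0.    1.04  0.95]
0.7 [-0.67  0.57  1.37 -0.    1.21  0.95]
0.965 [-0.6   0.81  1.19 -0.14  1.37  1.06]
0.965 [-0.58  0.77  1.04 -0.13  1.56  1.05]
1.2 [-0.55  0.97  0.94 -0.23  1.67  1.1 ]
1.2 [-0.52  1.    0.69 -0.23  1.89  1.07]
at [0.09489393 0.05517437 0.62617742]
0.1999403370823588 [0.75093896 1.57954317 4.54078195]
maxF 12.299095111370482 [-8.35688832  2.64753904  9.89732054] [ 9.41177031e-04 -4.50771072e-05  1.05817065e-04]
(1037, array([-0.04241157, -0.19041601]), np.float64(0.2666218699944067)) 32.5583
```

View pics/w3.png

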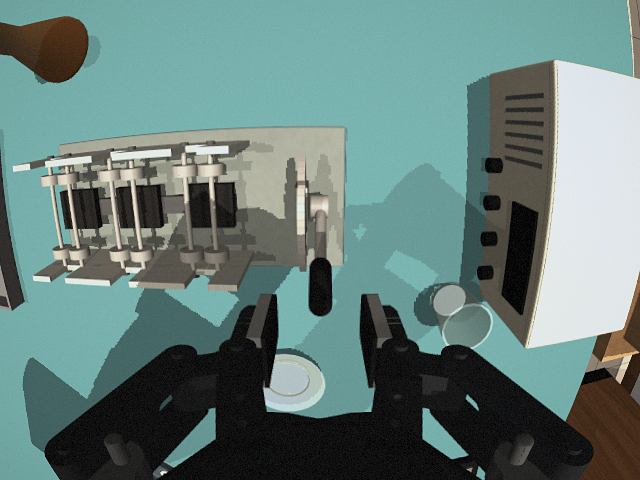

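```bash
cat >> h.py <<'E'
def levfit(W,pix):
    from scipy.optimize import minimize_scalar
    s=(W[...,:2]-SO)@rot2(SY); z=W[...,2]-.045; rr=np.hypot(s[...,0],z)
    m=(rr>.076)&(rr<.112)&(abs(s[...,1]+.19)<.0095)&(z>.03)&(pix.max(-1)<70)
    x,y,z=s[...,0][m],s[...,1][m]+.19,z[m]
    g=lambda f: np.mean(np.abs(np.hypot(x*np.cos(f)-z*np.sin(f),y)-.009))
    b=min((minimize_scalar(g,bounds=(c-.1,c+.1),method='bounded') for c in np.arange(-.7,.8,.1)),key=lambda o:o.fun)
    return len(x),.7+b.x,b.fun
E
python3 - <<'E'
from h import *
for f in('w2','w3'): W,im=wworld(f); print(f,levfit(W,im['pixels']))
im=shot('scene','s3'); print(levfit(cloud(im),im['pixels']))
im=shot('top','top3')
for o in rotors(im): print(o)
E
```

```text
w2 (33, np.float64(0.968430891158838), np.float64(0.00027755411893618323))
w3 (865, np.float64(0.20191775955127395), np.float64(0.0004142428797690097))
(77, np.float64(0.20833254276494956), np.float64(0.0013050253099172024))
(((0.6074960827827454, 0.3065629303455353), (0.0474131740629673, 0.05003464221954346), 52.992210388183594), np.float64(0.06488765097353293), 339)
(((0.5771169662475586, 0.3903998136520386), (0.051490508019924164, 0.04903973266482353), 2.9521002769470215), np.float64(0.06469162732613912), 359)
```

The lever reads 0.202, which is RUN. One rotor has been knocked, from x .567 to .607, so I'll look at the tray from close by.

```bash
python3 - <<'E'
from h import *
p=[.50,.35,.30]; q=quat(np.pi/2,p); r.move_to(p,q); shot('wrist','w4'); print(r.current_q(),r.current_ee_rot(),r.current_t())
W,im=wworld('w4'); t=(W[...,:2]-TC)@rot2(TY); inside=(abs(t[...,0])<.123)&(t[...,1]<.178)&(t[...,1]>-.07)
for P in blobs(W,inside&(W[...,2]>.061)&(W[...,2]<.07),200): print(len(P),P.mean(0),cv2.minAreaRect(P[:,:2].astype(np.float32)))
for P in blobs(W,inside&(W[...,2]>.034)&(W[...,2]<.042),60): print('mid',len(P),P.mean(0),cv2.minAreaRect(P[:,:2].astype(np.float32)))
E
```

```text
[ 5.33498558e-01  4.21286570e-01  1.43059574e+00 -8.34592338e-05
  1.28973834e+00 -1.03608188e+00] [ 5.96371262e-04  9.99999821e-01 -4.16355163e-05  8.35914632e-06] 35.2667
1531 [0.57538112 0.39075026 0.06420179] ((0.5780322551727295, 0.3912547826766968), (0.05206583812832832, 0.039572589099407196), 2.88877272605896)
979 [0.60426    0.31477461 0.0642579 ] ((0.6091270446777344, 0.30782076716423035), (0.03935481607913971, 0.051830507814884186), 53.040462493896484)
mid 711 [0.55237098 0.38904605 0.03830524] ((0.5570395588874817, 0.39153462648391724), (0.09159135818481445, 0.06921927630901337), 1.3569538593292236)
mid 700 [0.58486426 0.3196511  0.03834985] ((0.5930245518684387, 0.32006728649139404), (0.06959104537963867, 0.09275925904512405), 53.07743835449219)
mid 168 [0.62938464 0.39263701 0.03845694] ((0.6301412582397461, 0.39282816648483276), (0.027065638452768326, 0.00936349667608738), 2.293600082397461)
mid 406 [0.66145014 0.21644273 0.03941251] ((0.6632349491119385, 0.2148398756980896), (0.027856798842549324, 0.028849715366959572), 7.261010646820068)
```

View pics/w4.png

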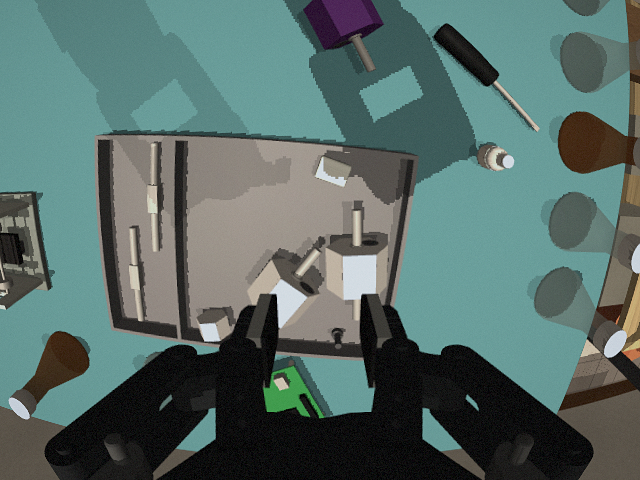

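Both arbors are in the narrow compartment at (153,200) and (137,275). Rotor A is at (357,265) with its shaft near world x. Rotor B is at (283,285), turned about 143°. Their plugs show at about (370,242) and (307,287), to the side and not on top. I'll carry A to bay2.

```bash
cat >> h.py <<'E'
def pick(x,y,th):
    p=[x,y,.2]; q=quat(th,p); r.set_gripper(.78,60); r.move_to(p,q); r.move_linear([x,y,.085],vel=.15)
    for z in(.072,.064): 
        r.move_linear([x,y,z],vel=.05); f=r.current_contact_force(); print(z,f)
        if f[2]>5: break
    r.set_gripper(0,60); print('grip',r.current_opening(),r.current_finger_force(),r.current_contact_force()); r.move_linear([x,y,.25],vel=.12); print('up',r.current_opening(),r.current_finger_force(),r.current_t())
def lay(b):
    x,y=st(0,b); p=[x,y,.25]; q=quat(SY,p); r.move_to(p,q); print('over',r.current_opening(),r.current_finger_force(),r.current_contact_force())
E
python3 - <<'E'
from h import *
pick(.578,.3912,np.deg2rad(2.6)); lay(.08); shot('scene','s5'); shot('wrist','w5'); print(r.current_t())
b=cv2.imread('pics/s5.png')[80:280,100:340]; cv2.imwrite('pics/c5.png',cv2.resize(b,(720,600),interpolation=cv2.INTER_CUBIC))
E
```

```text
0.072 [ 0.58240949 -0.51473109  0.76665827]
0.064 [-0.05012888 -0.85184596  0.28801997]
grip 0.569657884705512 63.936955109238625 [0.53093009 0.57799713 1.88740519]
up 0.5710270456443538 63.31922113895416 40.65
over 0.569127229762427 63.29946778714657 [-0.13170487  0.78889273 -1.4902888 ]
42.5417
```

View pics/w5.png

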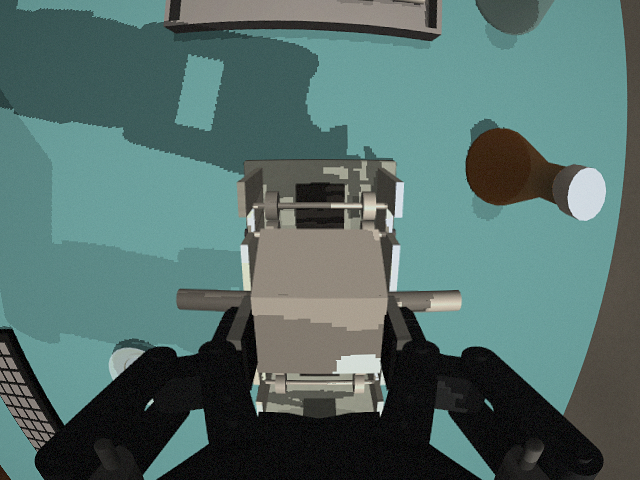

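Rotor A is held level, with its shaft centred between (177,299) and (461,299). Lowering it now.

```bash
cat >> h.py <<'E'
def lower(b):
    x,y=st(0,b); r.move_linear([x,y,.14],vel=.12); print(r.current_opening(),r.current_contact_force())
    for z in(.12,.114,.111,.1095,.1085):
        r.move_linear([x,y,z],vel=.05); f=r.current_contact_force(); print(z,f,r.current_finger_force())
        if f[2]>5: break
    r.set_gripper(.72); print('rel',r.current_opening(),r.current_contact_force()); r.move_linear([x,y,.25],vel=.12); print(r.current_t())
E
python3 - <<'E'
from h import *
lower(.08); r.sleep(1.5)
im=shot('scene','s6'); shot('wrist','w6')
im=shot('top','top6')
b=cv2.imread('pics/w6.png'); cv2.imwrite('pics/c6.png',b)
for o in rotors(im): print(o)
E
```

```text
0.5692354384402064 [-0.65197101  1.25440777 -2.84589504]
0.12 [ 0.11996885  0.55504118 -1.85153275] 63.29735040664673
0.114 [-0.64588316  0.37484117 -2.60348524] 63.29034134745598
0.111 [-0.44008722  0.62864356 -2.26086588] 63.30621421337128
0.1095 [ 0.3669442  -2.24996795 -0.30295362] 63.56414817273617
0.1085 [-1.50896736 -6.19754271  4.08488566] 64.12772163748741
rel 0.7209853248849726 [-0.23458247  0.45747694  0.74026574]
46.7917
(((0.6072849631309509, 0.306321918964386), (0.048343196511268616, 0.04986986890435219), 51.55204391479492), np.float64(0.06465661913202427), 345)
```

View pics/w6.png

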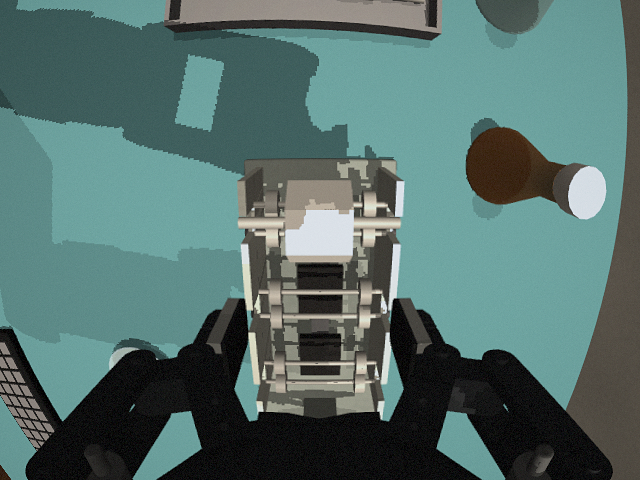

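Rotor A lies in bay2 with its shaft through both slots (320,223). Next, rotor B.

```bash
python3 - <<'E'
from h import *
pick(.6085,.3072,np.deg2rad(-37.3)); lay(-.08); shot('wrist','w7'); print(r.current_t())
W,im=wworld('w7'); P=wcloud(im); m=(P[...,2]>.0)&(P[...,2]<.06)&(abs(P[...,1])>.05)&(abs(P[...,1])<.08)&(abs(P[...,0])<.03)
q=P[m]; print(len(q),[q[q[:,1]*s>0].mean(0).round(4) for s in(1,-1)], q[:,1].min(),q[:,1].max())
E
```

```text
0.072 [ 0.409742   -0.31260884 -0.52690538]
0.064 [ 0.09734433 -0.1929793   0.36283378]
grip 0.5688435332014251 64.09246757626534 [ 0.50652843 -0.27333107  1.80477405]
up 0.5715596264229027 63.614739775657654 53.825
over 0.5698887537149068 63.59263837337494 [ 0.23125006  0.25593432 -2.97454505]
55.9333
1337 [array([0.0024, 0.0577, 0.0266]), array([ 0.0033, -0.058 ,  0.0264])] -0.06647178939922771 0.0659693955865875
```

View pics/w7.png

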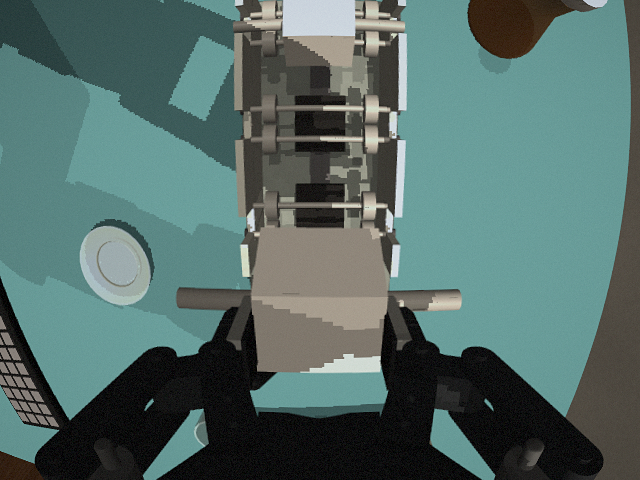

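Rotor B is held level and centred over bay0, with its shaft between (177,299) and (461,299). I'll lower it, let it settle, and check that both rotors are heavy side down.

```bash
cat >> h.py <<'E'
def plugcheck(f):
    # view the end faces from the robot side and beyond
    shot('scene',f+'s'); shot('top',f+'t')
E
python3 - <<'E'
from h import *
lower(-.08); r.sleep(3.5)
# oblique wrist view of the robot-side (-x) end faces
x,y=st(-.20,0); q=quat(SY+np.pi/2,[x,y,.3])
for tilt in(-.5,-.4,-.3):
  for k in (0,1):
    qq=down(SY+np.pi/2,tilt)[k].as_quat().tolist(); p=[*st(-.20,0),.28]; j=r.inverse_kinematics(p,qq)
    print(tilt,k,None if j is None else np.round(j,2))
im=shot('scene','s8'); W=cloud(im); s=(W[...,:2]-SO)@rot2(SY)
for b in(-.08,0,.08):
    m=(abs(s[...,0])<.027)&(abs(s[...,1]-b)<.04)&(W[...,2]>.1); Z=W[m][:,2]; print(b,len(Z),np.percentile(Z,[50,95,99]) if len(Z) else '')
c=cv2.imread('pics/s8.png')[185:290,155:295]; cv2.imwrite('pics/c8.png',cv2.resize(c,(800,600),interpolation=cv2.INTER_CUBIC)); print(r.current_t())
E
```

```text
0.5735826543455826 [ 0.13813062  0.44486977 -2.17040808]
0.12 [ 0.18196054  0.31680061 -2.17569203] 63.57194423675537
0.114 [-0.03477736 -0.23963112 -2.32366835] 63.57265546917915
0.111 [-0.34742512  0.94329986 -2.74549225] 63.60197156667709
0.1095 [-0.45409278 -3.34568936  0.75282508] 63.88884276151657
0.1085 [-2.23916454 -4.86434686  3.92086652] 64.34244185686111
rel 0.7227866356996924 [ 0.2838112  -0.25087882 -0.39654176]
60.1833
-0.5 0 [-0.78 -0.16  2.24  0.49  0.74 -2.61]
-0.5 1 [-0.78 -0.16  2.24  0.49  0.74  0.53]
-0.4 0 [-0.73 -0.14  2.18  0.35  0.81 -2.46]
-0.4 1 [-0.73 -0.14  2.18  0.35  0.81  0.68]
-0.3 0 [-0.68 -0.1   2.13  0.23  0.88 -2.34]
-0.3 1 [-0.68 -0.1   2.13  0.23  0.88  0.81]
-0.08 1704 [0.52090605 0.53701559 0.54148364]
0 1453 [0.52373637 0.55965826 0.56366329]
0.08 311 [0.10912263 0.11268037 0.11377036]
63.7333
```

View pics/c8.png

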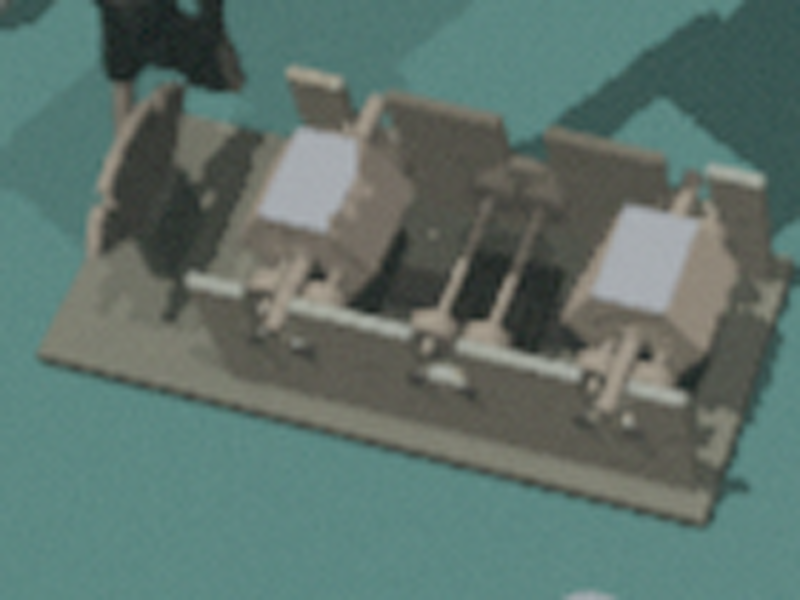

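Both rotors, at (310,180) and (645,260), show a flat on top and no plug in the upper half of the end faces. I'll measure the tilt of the top flats to confirm they are at rest.

```bash
cat >> h.py <<'E'
def tops(f,go=True):
    p=[*st(-.06,0),.33]; q=quat(SY+np.pi/2,p)
    if go: r.move_to(p,q)
    shot('wrist',f); W,im=wworld(f); s=(W[...,:2]-SO)@rot2(SY)
    for b in(-.08,.08):
        m=(abs(s[...,0])<.022)&(abs(s[...,1]-b)<.012)&(W[...,2]>.1)&(W[...,2]<.13)
        A=np.c_[s[m]-[0,b],np.ones(m.sum())]; c=np.linalg.lstsq(A,W[m][:,2],rcond=None)[0]
        m2=(abs(s[...,1]-b)<.012)&(abs(s[...,0])>.045)&(abs(s[...,0])<.07)&(W[...,2]>.07)&(W[...,2]<.097); 
        print(b,m.sum(),'slopes x,y',c[:2].round(3),'z',c[2].round(4),'shaft',m2.sum(),s[m2].mean(0).round(4),np.percentile(W[m2][:,2],95).round(4))
    print(r.current_t())
E
python3 - <<'E'
from h import *
tops('w9'); r.sleep(1); tops('w10',False)
c=cv2.imread('pics/w9.png'); cv2.imwrite('pics/c9.png',cv2.resize(c[120:360,160:480],(800,600),interpolation=cv2.INTER_CUBIC))
E
```

```text
-0.08 1174 slopes x,y [ 0.001 -0.005] z 0.1091 shaft 519 [ 0.0052 -0.0811] 0.0888
0.08 1171 slopes x,y [-0.002  0.001] z 0.1091 shaft 529 [0.0037 0.0811] 0.0904
65.25
-0.08 1180 slopes x,y [ 0.003 -0.005] z 0.1091 shaft 518 [ 0.0049 -0.0813] 0.0891
0.08 1166 slopes x,y [0.002 0.003] z 0.1091 shaft 523 [0.0058 0.0812] 0.0888
66.3
```

View pics/c9.png

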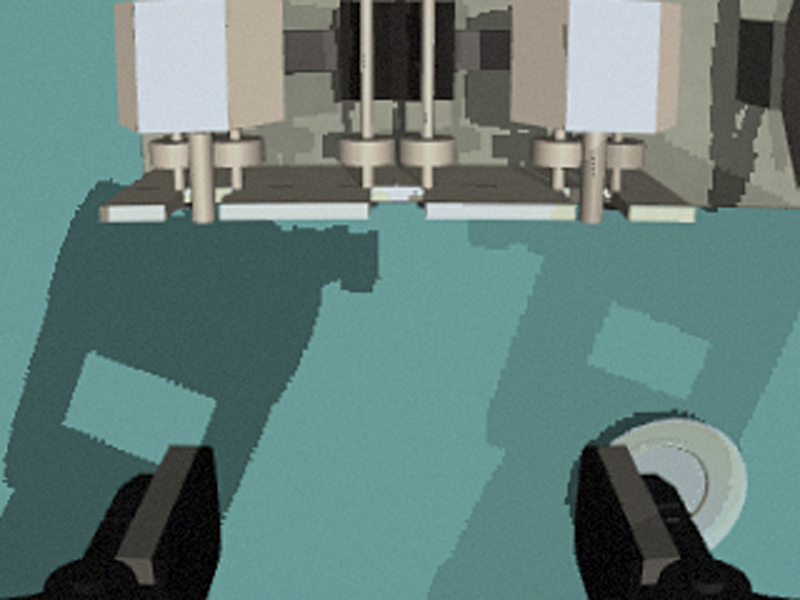

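The tops are level, within 0.005 rad, and have stopped moving. Swinging the lever to HOLD.

```bash
python3 - <<'E'
from h import *
swing(.203,1.2); 
for k in range(1):
    p=[*st(-.03,-.16),.33]; r.move_to(p,quat(SY+np.pi/2,p)); shot('wrist','w11'); W,im=wworld('w11'); print(levfit(W,im['pixels']))
im=shot('scene','s11'); print(levfit(cloud(im),im['pixels']))
tops('w12'); im=shot('top','t12'); print(len(rotors(im)))
c=cv2.imread('pics/s11.png')[185:290,155:295]; cv2.imwrite('pics/c11.png',cv2.resize(c,(800,600),interpolation=cv2.INTER_CUBIC))
E
```

```text
at [-0.53658839 -0.21572737 -0.18421322]
0.19901817924587703 [-4.4400489   2.39174331  5.8445208 ]
maxF 16.764516172633023 [ 7.20780661  1.13936797 13.24523183] [ 1.33837099e-03 -5.13005790e-05  1.30752285e-03]
(385, np.float64(1.2095243836977319), np.float64(0.0002733400734449508))
(36, np.float64(1.2072888087446896), np.float64(0.0006557772411337952))
-0.08 1202 slopes x,y [ 0.    -0.006] z 0.1143 shaft 544 [ 0.0026 -0.0812] 0.0905
0.08 1193 slopes x,y [-0.  0.] z 0.1142 shaft 543 [0.0064 0.0809] 0.0908
74.5333
0
```

View pics/c11.png

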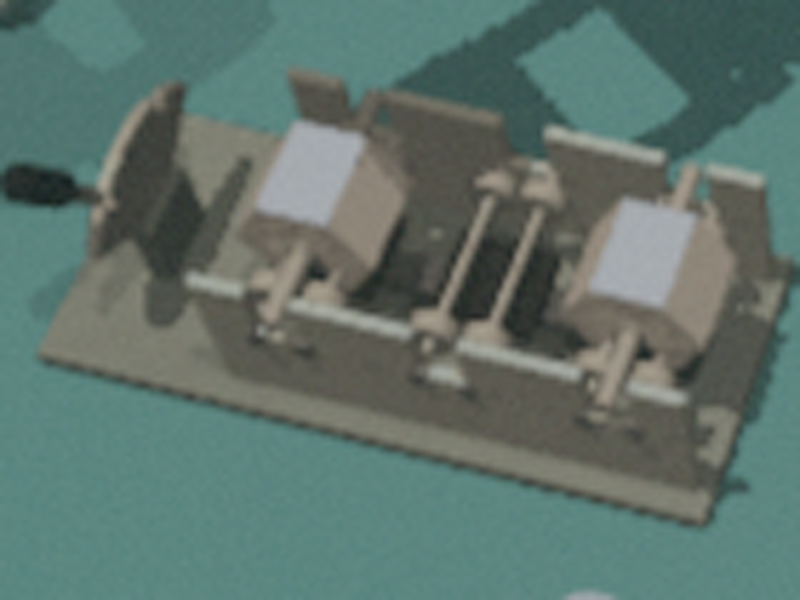

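The lever reads 1.208, which is HOLD. Both rotors rose 5 mm and stayed level, and the robot is clear of everything.

```bash
python3 -c "
from cell import r
print(r.hand_in())"
```

```text
the job is handed in; nothing more can be done
None
```

The job is handed in: both arbors are in the narrow compartment, and both rotors present (bays 0 and 2) settled with a level flat on top and no plug showing in the upper end faces, so I take them as heavy side down; the lever is in HOLD at about 1.21, with the rotors lifted 5 mm and still level.

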